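Swap a charged pack from the charger into the handpiece power unit

ROBOT

A 6-joint arm with a two-finger parallel gripper is mounted at the origin on the work surface. World frame = base frame: x ahead of the robot, y to its left, z up, the work surface at z = 0. Lengths are in mm, angles in rad, forces in N, time in s.
With the tool pointing down it reaches from about 300 to 825 mm from the base axis. Payload 5.4 kg.
Tool frame: the origin (TCP) lies on the centre line of the jaws, within the pads' length; the fingertips stand 25 mm ahead of it and the grasp point (between the pads) lies 6 mm ahead of it; z points along the fingers, y is the line along which they close (so a half turn about z gives the same grasp; the last joint's range is limited). The gripper opens to 92 mm and grips with 3 to 60 N. Pads are 20 mm wide; open, the fingers measure 128 mm over their backs; the gripper's body (75 mm by 189 mm) begins 69 mm behind the grasp point.
Start: joints at [-1.344, 0.158, 1.597, -0, 1.386, -0.21], TCP at [243.224, -521.007, 239.601] pointing down, gripper open.
Joint ranges: [-2.91, 2.91], [-0.94, 2.29], [0.18, 2.7], [-1.29, 4.43], [0.17, 2.64], [-3, 3]. Speed limits (rad/s): [2.57, 2.57, 3.14, 3.14, 3.14, 3.14].

INTERFACE

Orientations are given as a rotation vector (axis times angle).
In Python, from station import ctrl gives the robot as it stands.
- The arm moves only by the shell command python3 -m jog 'ROWS' [FORCE]. ROWS is JSON, a list of rows, each a list of 3 entries, a list of its own where there are three numbers: the shift along the tool's x, y, z scaled (see below), then the turn about the tool's z scaled (see below), then the closure, from -1 (fully open) to 1 (shut). In form: [[[dx, dy, dz], yaw, hand], ...]. A call has 1 to 20 rows; each row is the pose to reach, as a shift and turn from the pose commanded when the call began, along the tool's axes at that moment; what a row does not reach only later rows make up. The controller multiplies each number of a shift by 10 cm and each number of a turn by pi/4 rad. A row lasts 1/10 s, in which the tool goes at most 50 mm and 8.59 degrees, less where a joint would pass 70% of its speed; a pose out of reach is approached as far as the arm can. A call with a number of a shift or a turn outside -1 to 1 is refused whole. A call with a gripper value outside its range is refused whole. The fingers move at their own pace and stop on an object; FORCE is the grip in N (left out, the last holds). Time passes only in rows, so rows that repeat a pose let the fingers close. It gives the time, the measured TCP pose, the force, the opening and the grip force at its end, in the units of the state.
- ctrl.get_state(): the state, without advancing time (a new reading comes with each control period).
- ctrl.grab_frame(name): name is "side" or "top" or "wrist"; returns a dict with "color" (480x640x3 uint8, red, green, blue), "camera_matrix" (3x3 intrinsics, pixels), "rvec" (rotation vector, rad) and "tvec" (3), from world to camera coordinates, as OpenCV has them. Camera axes: x right, y down, z forward; pixel columns grow to the right and rows downward; lengths in mm; the calibration is good to about 2 mm. The wrist camera is an equidistant fisheye: a pixel r from the principal point sees the ray r / f radians off the axis. A picture is of the moment at which its call begins. There is no depth.
- ctrl.sign_off(): hands the job in; it is judged then, once.
Trained networks look in a picture, given as the dict that the camera call returned (one of the last four; its "shot" number tells which), for a name from the list of things; names that differ only in an ending like _2 or _b are one class to them, and where a whole thing is asked for, a point or a joint stands for the part that bears it (a point fixed in the world has none). Each returns a list of dicts, best first, with "confidence" (0 to 1); they miss things now and then, are a little off and sometimes report something else, mostly with a low value. They report only what shows in the picture. A call takes as long as a camera call. They do not tell look-alikes from the thing itself.
- ctrl.cut_out(picture, thing): "mask" (480x640 bool, what is visible of it) and "extent" ([left, top, right, bottom] in pixels, round what is visible of it).
The state is a dict: "time_s": time; "joint_positions": joint angles; "joint_velocities": joint speeds; "effort": joint torques, N m; "position": TCP position; "orientation": TCP orientation; "force": force on the tool from outside, world axes, zero at the start; "ft_torque": the same for the moment, N m; "width": opening from 0.0 (shut) to 1.0 (fully open); "gripper_force": force on a finger pad.
Only numpy, scipy, OpenCV 4.12 (cv2) and the standard library are available. Lean on these libraries where they do the work, as an engineer would, in place of code of your own. Each camera call takes 0.05 s, during which the arm holds its last target. There are 200 camera calls.

TASK

Put the charged orange battery pack from the black charger into the white power unit: press the pack down to release its push-push catch so that it pops up, lift it out, set it upright in the unit's slot and press it down until the catch there clicks and holds it, then let go. Feel for the stop of each catch and never load a pack or its bay with more than 25 N; leave everything else on the bench where it is.

Things in the scene. Friction and masses are not known exactly. Their poses are not given: they have to be found in the camera images.
- charger: battery charger, fixed: black block 105 x 70 mm, 85 mm high, green rim line and lamps, an upright slot in its flat top. Origin: on the bench straight under the slot's centre; x runs from the slot to the plain rear half (block from x -30 to +75 mm), y across, z up. The slot is 42.4 (x) x 28.4 (y) mm, with a 3 mm chamfer at its mouth: 1.2 mm to spare on each side of the pack.
- unit: power unit of the bench handpiece, fixed to the bench: white block with a blue rim line, a black dial and a small screen on its rear half. Same block, same slot and same frame as the charger: 105 x 70 x 85 mm, origin on the bench straight under the slot centre, slot 42.4 (x) x 28.4 (y) mm with a 3 mm chamfer, mouth 85 mm above the bench.
- pack_center (a point): centre of the charged battery pack: orange block 40 (x) x 26 (y) x 76 mm (z), about 200 g, with a black band and a white patch on top; upright with z up, alike either way round. Its top is 38 mm above this point. It starts latched down in the charger's slot with only 8 mm standing out. It merely stands on the carriage and lifts out freely once popped up.
- pack_foot (a point): centre of the underside of the orange pack, 38 mm below its centre
- charger_carriage (a joint): how far the sprung carriage at the bottom of the charger's slot is down, m: 0 = up (the pack then stands 34 mm out), about 0.026 = latched (start). Push-push catch: press the pack 5 to 6 mm deeper to a firm stop and let go, and the carriage rises to 0, lifting the pack. Pressing takes 4 to 10 N; the stop is hard: beyond it the force climbs by tens of N per mm.
- unit_carriage (a joint): the same for the power unit: 0 = up (start; the pack set in stands 34 mm out). Its catch depth differs from unit to unit: it latches about 0.015 to 0.025 down, and only after being pressed to the firm stop 5 mm beyond and let go. Pressing takes 3 to 10 N, the stop is hard. Let go short of the stop it comes up again; pressed to the stop again after latching, it ejects.
- unit_seat (a point): centre of the top of the carriage on which the pack stands in the power unit's slot; 43 mm above the bench when up
- flat_pack: bystander: grey spare battery pack with a black band, lying on its 76 x 40 mm side, 26 mm high, flat and not to be used; origin at the centre of its underside
- flux_bottle: bystander: white plastic bottle with blue cap, 56 mm across, 110 mm high; origin at the centre of its underside
- parts_jar: bystander: glass jar with steel lid, 72 mm across, 110 mm high; origin at the centre of its underside
- salve_tin: bystander: round brass tin, 68 mm across, 34 mm high; origin at the centre of its underside
- bench_block: bystander: bare steel block 70 x 70 x 20 mm; origin at the centre of its underside
- riveting_hammer: bystander: hammer lying flat, handle along its x axis; origin at the centre of its underside
- sanding_block: bystander: cork block 100 x 50 x 28 mm; origin at the centre of its underside
- pack: the orange pack as a body; origin at the centre of its underside
There are look-alikes about, which are no part of the job. What is shaped like the unit but purple is not meant. What is shaped like the pack but red is not meant.

How it is judged:
By the outcome, as a careful person would: the job done as asked, in the order asked, and still so for the second after the job is handed in, with the robot touching nothing.
It also fails if it takes over 72 s, if anything falls off the work surface, if the arm or the gripper's body presses on something with over 40 N, if the wrist force passes 120 N, or if a joint passes its speed limit or range.

## Working session

There is one attempt and no reset: what is moved stays moved. The work goes in short steps, Python scripts to look and compute and a shell command to move; the robot and the scene stay as the last step left them, time stands still between calls to the robot, and variables do not carry over. Pictures are saved under pics/ and viewed, at most 10 in all, crops included, and the job is handed in when it is done.

```bash
mkdir -p pics
cat > h.py <<'E'
import numpy as np, cv2
from station import ctrl
def grab(n):
    return ctrl.grab_frame(n)
def save(f,name): cv2.imwrite('pics/'+name, f["color"][:,:,::-1])
def pix2plane(f,u,v,z):
    K=np.array(f["camera_matrix"]);R=cv2.Rodrigues(np.array(f["rvec"],float))[0];t=np.array(f["tvec"],float).ravel()
    d=R.T@np.linalg.inv(K)@np.array([u,v,1.]);c=-R.T@t
    return c+d*(z-c[2])/d[2]
def proj(f,P):
    return cv2.projectPoints(np.array(P,float).reshape(-1,1,3),np.array(f["rvec"],float),np.array(f["tvec"],float),np.array(f["camera_matrix"]),None)[0].reshape(-1,2)
E
python3 - <<'E'
from h import *
for n in("top","side"):
    f=grab(n);save(f,n+"1.png")
    R=cv2.Rodrigues(np.array(f["rvec"],float))[0];print(n,(-R.T@np.array(f["tvec"]).ravel()).round(),np.array(f["camera_matrix"]).round(1).tolist())
    for th in("charger","unit","pack"):
        for d in ctrl.cut_out(f,th): print(th,round(d["confidence"],2),d["extent"])
print(ctrl.get_state())
E
```

```text
top [ 415.  -29. 1186.] [[488.6, 0.0, 324.1], [0.0, 488.6, 244.0], [0.0, 0.0, 1.0]]
charger 0.81 [359.7, 203.0, 396.6, 248.1]
charger 0.6 [252.1, 239.0, 269.9, 256.0]
charger 0.38 [150.3, 273.2, 182.7, 300.0]
unit 0.96 [213.4, 300.7, 261.6, 355.1]
unit 0.88 [234.9, 214.5, 284.6, 265.7]
pack 0.74 [316.7, 225.6, 339.1, 248.8]
pack 0.64 [373.4, 225.5, 385.4, 242.4]
side [ 463. -778.  558.] [[462.1, 0.0, 322.3], [0.0, 462.1, 250.8], [0.0, 0.0, 1.0]]
charger 0.76 [313.4, 272.9, 378.9, 337.4]
unit 0.83 [206.1, 194.7, 259.8, 244.2]
unit 0.61 [292.5, 204.6, 350.7, 255.3]
pack 0.91 [322.6, 278.5, 346.0, 293.9]
pack 0.87 [316.0, 249.5, 342.6, 273.4]
{'time_s': 0.4, 'joint_positions': array([-1.34412031e+00,  1.58459374e-01,  1.59718282e+00, -3.40324224e-06,
        1.38621120e+00, -2.10100403e-01]), 'joint_velocities': array([-6.49800189e-04, -1.48423254e-03, -2.50409002e-03, -1.80647075e-04,
        7.44750796e-05,  1.64970318e-04]), 'effort': array([-3.21066809e-04, -3.85080957e+01, -3.21887183e+01,  7.00625405e-02,
        3.29087593e-02, -5.02569719e-05]), 'position': array([ 243.19324515, -520.92711075,  239.47608377]), 'orientation': array([-3.06671857e+00, -6.80590629e-01,  8.64837980e-06]), 'force': array([-0.12447952,  0.24629313,  0.39099273]), 'ft_torque': array([ 0.0059806 , -0.01399891,  0.01816528]), 'gripper_force': 0.0, 'width': 1.002632571642272}
```

```bash
ls; python3 -m jog --help 2>&1 | head -5
```

```text
h.py
pics
invalid input: not JSON, or not a number
```

View pics/top1.png

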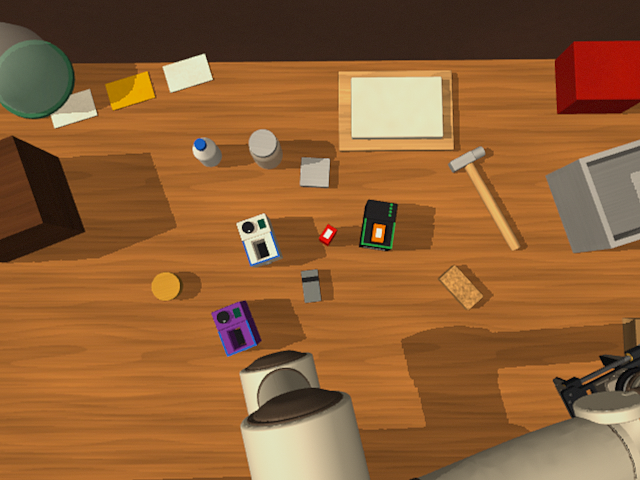

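View pics/side1.png

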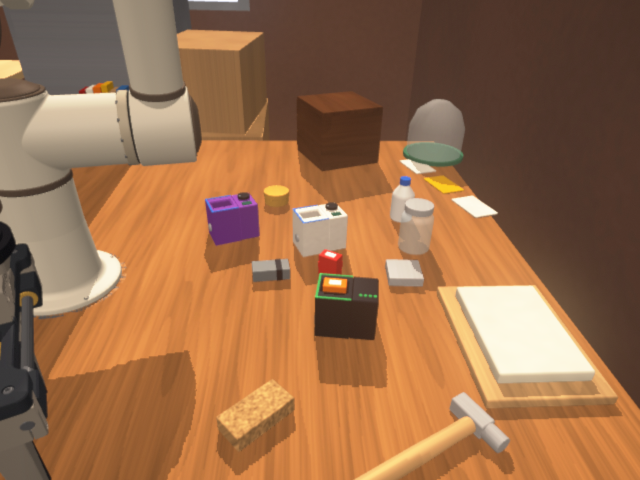

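The top view shows the charger with the orange pack at (378,233) and the white unit with its slot at (262,249). The red look-alike stands between them at (328,234), and the purple look-alike is at (236,328). Next I get rough poses.

Run:
```python
from h import *
f=grab("top");im=f["color"];hsv=cv2.cvtColor(im,cv2.COLOR_RGB2HSV).astype(int)
H,S,V=hsv[...,0],hsv[...,1],hsv[...,2]
def reg(m,box):
    l,t,r,b=box;k=np.zeros(m.shape,bool);k[t:b,l:r]=m[t:b,l:r];return k
for nm,m,z in(("orange",reg((H<20)&(S>190)&(V>150),(369,218,389,248)),93),("green",reg((H>45)&(H<85)&(S>100)&(V>60),(355,195,402,252)),85),("blue",reg((H>95)&(H<125)&(S>100)&(V>60),(232,208,290,270)),85)):
    v,u=np.nonzero(m);P=np.array([pix2plane(f,a,b,z)[:2] for a,b in zip(u,v)],np.float32)
    r=cv2.minAreaRect(P);print(nm,len(u),P.mean(0).round(1),[np.round(x,1) for x in r], cv2.boxPoints(r).round().tolist())
for n,uv in(("unit slot",(262,249)),("dial",(249,226)),("pack",(378.5,233)),("red",(328,234))):print(n,pix2plane(f,*uv,85).round())
w=grab("wrist");save(w,"w1.png");R=cv2.Rodrigues(np.array(w["rvec"],float))[0];c=-R.T@np.array(w["tvec"]).ravel();s=ctrl.get_state();T=cv2.Rodrigues(s["orientation"])[0]
print("cam in tool",(T.T@(c-s["position"])).round(1),(T.T@R.T).round(3).tolist(),w["camera_matrix"]);print(T.round(3))
cv2.imwrite("pics/crop1.png",cv2.resize(im[190:275,220:410,::-1],None,fx=4,fy=4,interpolation=cv2.INTER_CUBIC))
```

```text
orange 150 [ 527.  -145.7] [array([ 527.2, -145.6]), array([26.3, 40.8]), np.float64(80.9)] [[505.0, -155.0], [545.0, -162.0], [549.0, -136.0], [509.0, -129.0]]
green 258 [ 528. -148.] [array([ 547.7, -148.6]), array([ 71.5, 103.9]), np.float64(80.8)] [[491.0, -176.0], [593.0, -192.0], [605.0, -122.0], [502.0, -105.0]]
blue 129 [484.4 112.9] [array([493.9, 119.2]), array([59.7, 70.1]), np.float64(19.3)] [[454.0, 142.0], [477.0, 76.0], [534.0, 96.0], [511.0, 162.0]]
unit slot [493. 116.  85.]
dial [545. 146.  85.]
pack [ 527. -147.   85.]
red [526. -33.  85.]
cam in tool [  70.5   -0.  -144.4] [[0.002, -0.968, -0.25], [1.0, 0.002, 0.0], [0.0, -0.25, 0.968]] [[371.64829954   0.         317.81135567]
 [  0.         371.64829954 240.04681808]
 [  0.           0.           1.        ]]
[[ 0.906  0.423 -0.   ]
 [ 0.423 -0.906  0.   ]
 [-0.    -0.    -1.   ]]
```

View pics/crop1.png

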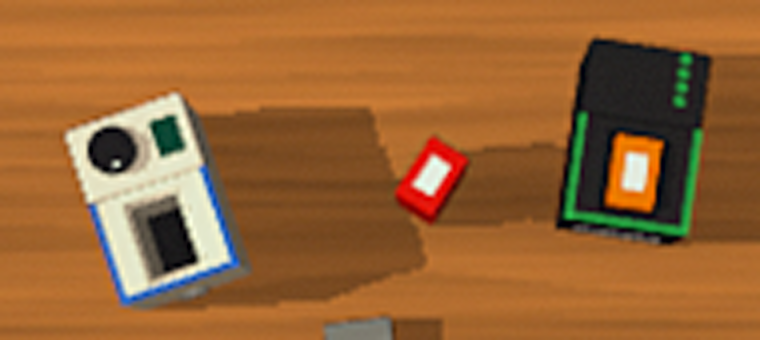

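Rough poses from the top view:
- Charger slot at about (527,-146), yaw -9.2°.
- Unit slot at about (494,119), yaw +19.3°.

I'll start the approach with the fingers closing.

```bash
cat >> h.py <<'E'
def to(x,y,z,deg):
    s=ctrl.get_state();T=cv2.Rodrigues(s["orientation"])[0]
    a=np.degrees(np.arctan2(T[1,0],T[0,0]))
    print("t",s["time_s"],"pos",s["position"].round(1),"xang",a.round(2),"tilt",np.degrees(np.arccos(-T[2,2])).round(2),"F",s["force"].round(1),"shift",(T.T@(np.array([x,y,z])-s["position"])/100).round(3),"yaw",round((a-deg)/45,3))
E
python3 -m jog '[[[1,-0.53,0],0.76,1],[[1,-0.53,0],0.76,1],[[1,-0.53,0],0.76,1],[[1,-0.53,0],0.76,1]]' 20
python3 -m jog '[[[0.42,-0.79,0.1],0,1],[[0.42,-0.79,0.1],0,1]]'
python3 -m jog '[[[0.42,-0.79,0.1],0,1],[[0.42,-0.79,0.1],0,1]]'
python3 -m jog '[[[0.42,-0.79,0.1],0,1],[[0.42,-0.79,0.1],0,1]]'
python3 -c "
from h import *
to(527.2,-145.6,200,-9.2)"
```

```text
time_s: 0.9
position: [312.9, -428.7, 239.8]
orientation: [-3.131, 0.25, -0.001]
force: [0.8, -0.3, -0.3]
width: 0.674
gripper_force: 0.0
time_s: 1.1
position: [365.8, -358.2, 229.6]
orientation: [3.132, -0.248, 0.001]
force: [0.3, 0.2, -0.4]
width: 0.498
gripper_force: 0.0
time_s: 1.3
position: [420.0, -285.7, 219.5]
orientation: [-3.132, 0.245, -0.001]
force: [0.4, -0.4, -0.4]
width: 0.327
gripper_force: 0.0
time_s: 1.5
position: [473.9, -214.1, 209.6]
orientation: [-3.132, 0.245, -0.001]
force: [-0.6, -0.7, -0.3]
width: 0.153
gripper_force: 0.0
t 1.5 pos [ 473.9 -214.1  209.6] xang -8.93 tilt 0.03 F [-0.6 -0.7 -0.3] shift [ 0.42  -0.76   0.096] yaw 0.006
```

```bash
python3 -m jog '[[[0.42,-0.76,0.1],0,1],[[0.42,-0.76,0.1],0,1],[[0.42,-0.76,0.1],0,1]]' >/dev/null
cat >> h.py <<'E'
def fplane(f,uv,z):
    n=cv2.fisheye.undistortPoints(np.array(uv,float).reshape(-1,1,2),np.array(f["camera_matrix"]),np.zeros(4)).reshape(-1,2)
    R=cv2.Rodrigues(np.array(f["rvec"],float))[0];c=-R.T@np.array(f["tvec"],float).ravel()
    d=np.c_[n,np.ones(len(n))]@R
    return (c+d*((z-c[2])/d[:,2])[:,None])[:,:2]
E
python3 - <<'E'
from h import *
f=grab("wrist");save(f,"w2.png")
hsv=cv2.cvtColor(f["color"],cv2.COLOR_RGB2HSV).astype(int);H,S,V=hsv[...,0],hsv[...,1],hsv[...,2]
for n,m,z in(("green",(H>45)&(H<85)&(S>100)&(V>60),85),):
    v,u=np.nonzero(m);P=fplane(f,np.c_[u,v],z);k=np.hypot(P[:,0]-535,P[:,1]+146)<90
    r=cv2.minAreaRect(P[k].astype(np.float32));print(n,k.sum(),r)
to(527.2,-145.6,150,-9.2)
E
```

```text
green 1368 ((549.8807373046875, -148.4102783203125), (69.88050842285156, 101.45933532714844), 81.26162719726562)
t 1.85 pos [ 526.7 -146.1  199.2] xang -8.75 tilt 0.05 F [ 0.2  0.3 -0.5] shift [ 0.005 -0.005  0.492] yaw 0.01
```

View pics/w2.png

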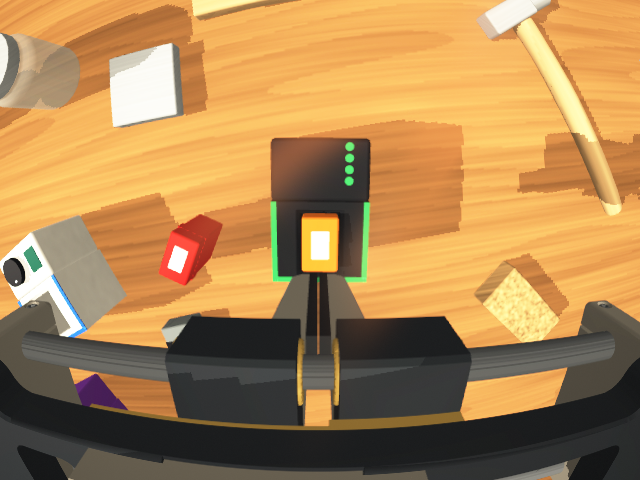

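Wrist view: the closed fingertips at about (318,280) line up with the orange pack at (320,243). Descending to just above the pack, then pressing in small steps.

```bash
python3 -m jog '[[[0.005,0,0.4],0.01,1],[[0.005,0,0.7],0.01,1],[[0.005,0,0.78],0.01,1],[[0.005,0,0.78],0.01,1]]' | head -5
python3 -m jog '[[[0,0,0.02],0,1],[[0,0,0.04],0,1],[[0,0,0.04],0,1]]' | head -4
python3 -m jog '[[[0,0,0.02],0,1],[[0,0,0.03],0,1],[[0,0,0.03],0,1]]' | head -4
```

```text
time_s: 2.25
position: [525.7, -148.5, 121.2]
orientation: [-3.13, 0.26, 0.003]
force: [1.0, -1.5, -0.3]
width: 0.004
time_s: 2.55
position: [527.5, -148.5, 118.9]
orientation: [3.13, -0.258, 0.004]
force: [0.7, -0.0, 1.9]
time_s: 2.85
position: [527.6, -148.6, 116.6]
orientation: [3.129, -0.257, 0.004]
force: [-1.9, -0.6, 8.4]
```

```bash
for i in 1 2; do python3 -m jog '[[[0,0,0.01],0,1],[[0,0,0.01],0,1]]' | head -4; done
```

```text
time_s: 3.05
position: [527.7, -148.6, 115.7]
orientation: [3.129, -0.257, 0.004]
force: [-1.5, -0.6, 8.7]
time_s: 3.25
position: [527.7, -148.6, 114.7]
orientation: [3.129, -0.257, 0.004]
force: [-2.4, 0.4, 8.9]
```

```bash
for i in 1 2; do python3 -m jog '[[[0,0,0.01],0,1],[[0,0,0.01],0,1]]' | head -4; done
```

```text
time_s: 3.45
position: [527.7, -148.6, 113.8]
orientation: [3.129, -0.257, 0.004]
force: [-2.5, -0.0, 8.0]
time_s: 3.65
position: [527.7, -148.6, 112.8]
orientation: [3.129, -0.257, 0.004]
force: [-2.7, 0.5, 8.9]
```

```bash
python3 -m jog '[[[0,0,0.005],0,1],[[0,0,0.005],0,1]]' | head -4;  python3 -m jog '[[[0,0,0.004],0,1],[[0,0,0.004],0,1]]' | head -4
```

```text
time_s: 3.85
position: [527.8, -148.6, 112.4]
orientation: [3.129, -0.257, 0.004]
force: [-2.1, 0.0, 8.8]
time_s: 4.05
position: [527.9, -148.7, 112.3]
orientation: [3.129, -0.257, 0.004]
force: [-3.1, -0.5, 10.9]
```

```bash
python3 -m jog '[[[0,0,0.005],0,1],[[0,0,0.005],0,1]]' | head -4
```

```text
time_s: 4.25
position: [528.0, -148.7, 112.1]
orientation: [3.129, -0.257, 0.005]
force: [-2.8, 0.9, 12.6]
```

```bash
python3 -m jog '[[[0,0,0.008],0,1],[[0,0,0.008],0,1]]' | head -4; python3 -m jog '[[[0,0,-0.2],0,1],[[0,0,-0.4],0,1],[[0,0,-0.5],0,0],[[0,0,-0.5],0,-0.3]]' | head -4
python3 - <<'E'
from h import *
f=grab("wrist");save(f,"w3.png")
hsv=cv2.cvtColor(f["color"],cv2.COLOR_RGB2HSV).astype(int);H,S,V=hsv[...,0],hsv[...,1],hsv[...,2]
m=(H>8)&(H<22)&(S>190)&(V>150);v,u=np.nonzero(m)
P=fplane(f,np.c_[u,v],119);k=np.hypot(P[:,0]-527,P[:,1]+146)<40
print(k.sum(),cv2.minAreaRect(P[k].astype(np.float32)));to(527.2,-145.6,114,-9.2)
m=(H>45)&(H<85)&(S>100)&(V>60)
v,u=np.nonzero(m);P=fplane(f,np.c_[u,v],85);k=np.hypot(P[:,0]-535,P[:,1]+146)<90
print(cv2.minAreaRect(P[k].astype(np.float32)))
E
```

```text
time_s: 4.45
position: [528.2, -148.9, 111.9]
orientation: [3.129, -0.257, 0.005]
force: [-4.5, -0.4, 16.0]
time_s: 4.85
position: [527.8, -148.3, 160.2]
orientation: [3.13, -0.258, 0.005]
force: [0.9, 0.7, 0.2]
1035 ((534.3954467773438, -146.07273864746094), (25.516265869140625, 47.613441467285156), 81.46098327636719)
t 4.9 pos [ 527.  -147.9  158.8] xang -9.42 tilt 0.07 F [ 0.3 -0.  -0.6] shift [-0.002 -0.023  0.448] yaw -0.005
((549.9154052734375, -148.30364990234375), (69.5675048828125, 101.21179962158203), 81.1146240234375)
```

View pics/w3.png

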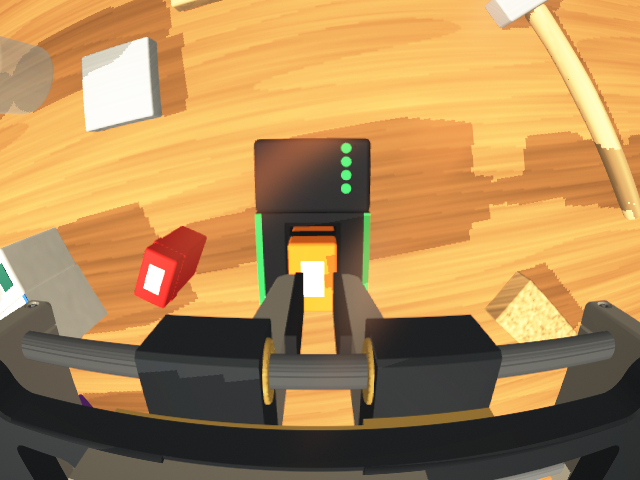

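The pack has popped up; its band shows at (313,230). Opening the fingers, descending around it and gripping.

```bash
python3 -m jog '[[[0,-0.018,0.1],0,-0.2],[[0,-0.018,0.1],0,-0.2],[[0,-0.018,0.25],0,-0.2],[[0,-0.018,0.45],0,-0.2],[[0,-0.018,0.45],0,-0.2]]'
python3 -m jog '[[[0,0,0],0,1],[[0,0,0],0,1],[[0,0,0],0,1],[[0,0,0],0,1],[[0,0,0],0,1],[[0,0,0],0,1],[[0,0,0],0,1],[[0,0,0],0,1]]' 25
```

```text
time_s: 5.4
position: [526.3, -145.8, 111.1]
orientation: [-3.13, 0.258, 0.003]
force: [-0.2, -0.0, 0.3]
width: 0.596
gripper_force: 0.0
time_s: 6.2
position: [526.9, -145.9, 113.3]
orientation: [-3.131, 0.258, 0.0]
force: [0.8, -0.7, -1.3]
width: 0.279
gripper_force: 25.0
```

```bash
python3 -m jog '[[[0,0,-0.15],0,1],[[0,0,-0.35],0,1],[[0,0,-0.6],0,1],[[0,0,-0.9],0,1],[[0,0,-1],0,1],[[0,0,-1],0,1]]'
python3 - <<'E'
from h import *
f=grab("side");save(f,"s2.png")
to(493.9,119.2,214,19.3)
E
```

```text
time_s: 6.8
position: [528.0, -146.6, 215.7]
orientation: [3.129, -0.258, 0.006]
force: [0.3, 0.2, -1.7]
width: 0.282
gripper_force: 25.0
t 6.85 pos [ 527.  -146.1  213.7] xang -9.42 tilt 0.05 F [ 0.4 -0.1 -2.5] shift [-0.761 -2.563 -0.004] yaw -0.638
```

View pics/s2.png

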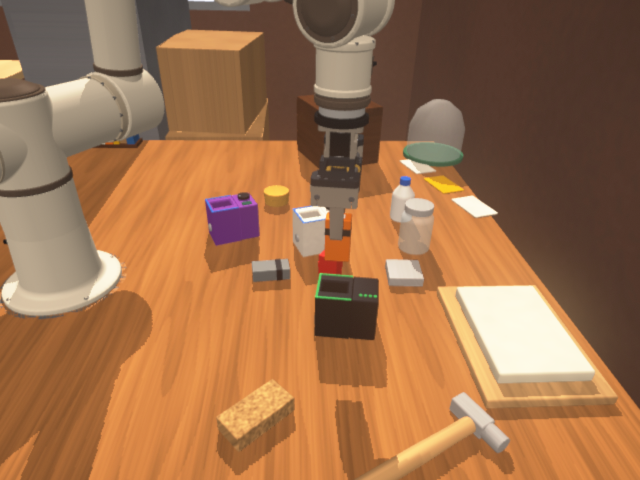

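Side view: the orange pack is held clear above the bench at (338,238), and the charger slot is empty. Moving toward the unit.

```bash
python3 -m jog '[[[-0.25,-0.85,0],0,1],[[-0.25,-0.85,0],0,1]]' >/dev/null
python3 -m jog '[[[-0.25,-0.85,0],-0.64,1],[[-0.25,-0.85,0],-0.64,1],[[-0.25,-0.85,0],-0.64,1],[[-0.25,-0.85,0],-0.64,1],[[-0.25,-0.85,0],-0.64,1]]' |head -4
python3 - <<'E'
from h import *
f=grab("wrist");save(f,"w4.png")
hsv=cv2.cvtColor(f["color"],cv2.COLOR_RGB2HSV).astype(int);H,S,V=hsv[...,0],hsv[...,1],hsv[...,2]
m=(H>95)&(H<125)&(S>100)&(V>60);v,u=np.nonzero(m)
P=fplane(f,np.c_[u,v],85);k=np.hypot(P[:,0]-494,P[:,1]-119)<55
r=cv2.minAreaRect(P[k].astype(np.float32));print(k.sum(),r,cv2.boxPoints(r).round(1).tolist());to(493.9,119.2,214,19.3)
E
```

```text
time_s: 7.55
position: [504.2, 30.5, 211.4]
orientation: [-3.095, -0.53, 0.005]
force: [0.4, -1.5, -1.7]
1048 ((496.2867431640625, 120.2586669921875), (59.69196701049805, 69.95684051513672), 18.89753532409668) [[456.70001220703125, 143.6999969482422], [479.3999938964844, 77.5], [535.9000244140625, 96.80000305175781], [513.2000122070312, 163.0]]
t 7.6 pos [504.4  30.1 211.7] xang 19.31 tilt 0.18 F [ 0.4 -0.1 -1.6] shift [ 0.195 -0.875 -0.022] yaw 0.0
```

View pics/w4.png

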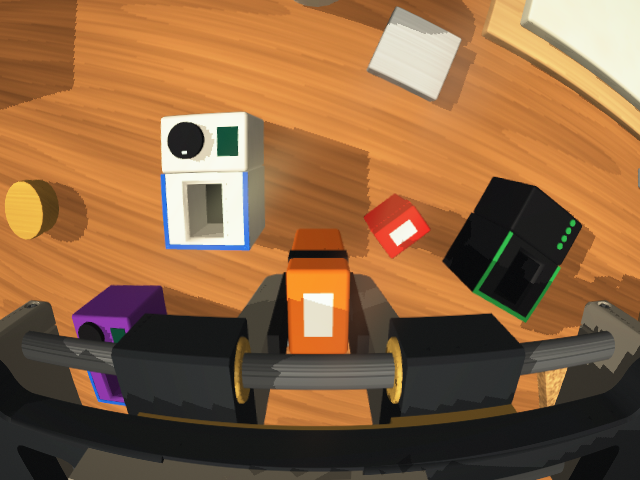

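Wrist view: the empty unit slot is at (205,212). The wrist estimate is offset from the top estimate by about 2 mm, the same bias as at the charger, so the relative displacement is consistent. Target is (493.8,119.4), yaw 19.1°.

```bash
python3 -m jog '[[[0.195,-0.875,0],0,1],[[0.195,-0.875,0.2],0.004,1],[[0.195,-0.875,0.4],0.004,1],[[0.195,-0.875,0.4],0.004,1],[[0.195,-0.875,0.4],0.004,1],[[0.195,-0.875,0.4],0.004,1]]' |head -4
python3 -c "
from h import *
to(493.8,119.4,150,19.1)"
```

```text
time_s: 8.2
position: [495.6, 118.1, 174.4]
orientation: [3.098, 0.521, 0.002]
force: [-0.1, 0.2, -2.4]
t 8.2 pos [495.6 118.1 174.4] xang 19.09 tilt 0.09 F [-0.1  0.2 -2.4] shift [-0.013 -0.019  0.244] yaw -0.0
```

```bash
python3 -m jog '[[[-0.013,-0.019,0.05],0,1],[[-0.013,-0.019,0.12],0,1],[[-0.013,-0.019,0.17],0,1],[[-0.013,-0.019,0.17],0,1]]' |head -4
python3 -m jog '[[[0,0,0.02],0,1],[[0,0,0.05],0,1],[[0,0,0.05],0,1]]' |head -4
```

```text
time_s: 8.6
position: [492.5, 120.1, 155.5]
orientation: [-3.097, -0.523, 0.002]
force: [0.4, 0.7, -1.5]
time_s: 8.9
position: [492.8, 120.3, 151.0]
orientation: [-3.098, -0.524, 0.001]
force: [-0.1, -0.3, -2.2]
```

```bash
python3 -m jog '[[[0,0,0.04],0,1],[[0,0,0.08],0,1],[[0,0,0.08],0,1]]' |head -4
python3 -m jog '[[[0,0,0.04],0,1],[[0,0,0.08],0,1],[[0,0,0.08],0,1]]' |head -4
```

```text
time_s: 9.2
position: [492.7, 120.3, 142.7]
orientation: [-3.098, -0.524, 0.001]
force: [1.6, 0.2, -1.7]
time_s: 9.5
position: [492.8, 120.3, 134.8]
orientation: [-3.097, -0.524, 0.001]
force: [1.1, 0.2, -1.7]
```

```bash
python3 -m jog '[[[0,0,0.05],0,1],[[0,0,0.1],0,1],[[0,0,0.15],0,1],[[0,0,0.18],0,1],[[0,0,0.18],0,1]]' |head -4
python3 -m jog '[[[0,0,0.02],0,1],[[0,0,0.03],0,1],[[0,0,0.03],0,1]]' |head -4
```

```text
time_s: 10.0
position: [492.8, 120.3, 116.9]
orientation: [-3.097, -0.524, 0.001]
force: [1.5, 0.3, -1.8]
time_s: 10.3
position: [492.8, 120.3, 114.3]
orientation: [-3.098, -0.524, 0.0]
force: [-0.1, 0.3, -1.5]
```

```bash
python3 -m jog '[[[0,0,0.01],0,1],[[0,0,0.01],0,0],[[0,0,0.01],0,0],[[0,0,0.01],0,0],[[0,0,0.01],0,0]]' 
python3 -m jog '[[[0,0,-0.2],0,0],[[0,0,-0.5],0,0],[[0,0,-0.5],0,1],[[0,0,-0.5],0,1],[[0,0,-0.5],0,1],[[0,0,-0.5],0,1],[[0,0,-0.5],0,1],[[0,0,-0.5],0,1],[[0,0,-0.5],0,1]]' 20
python3 - <<'E'
from h import *
f=grab("wrist");save(f,"w5.png")
E
```

```text
time_s: 10.8
position: [493.1, 120.3, 113.6]
orientation: [3.098, 0.524, 0.001]
force: [-0.4, -0.2, -0.6]
width: 0.502
gripper_force: 0.0
time_s: 11.7
position: [492.8, 120.3, 163.1]
orientation: [-3.098, -0.524, 0.001]
force: [-0.1, -0.6, -0.1]
width: 0.005
gripper_force: 0.0
```

View pics/w5.png

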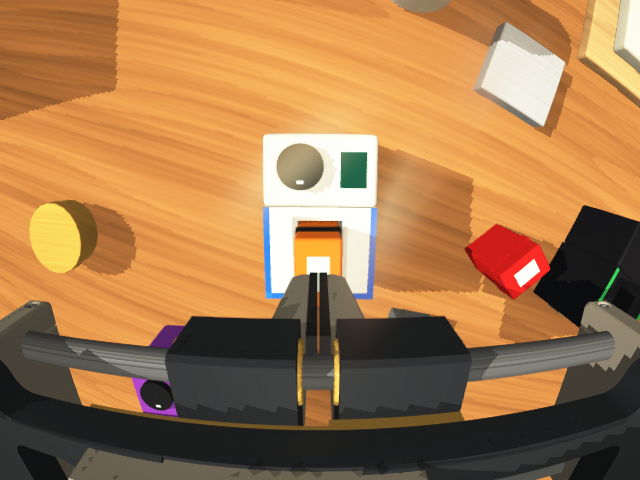

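The pack stands in the unit slot at (318,260), under the closed fingertips. Pressing down.

```bash
python3 -m jog '[[[0,0,0.1],0,1],[[0,0,0.18],0,1],[[0,0,0.18],0,1]]' |head -4
python3 -m jog '[[[0,0,0.02],0,1],[[0,0,0.04],0,1],[[0,0,0.06],0,1],[[0,0,0.06],0,1]]' |head -4
python3 -m jog '[[[0,0,0.02],0,1],[[0,0,0.04],0,1],[[0,0,0.06],0,1],[[0,0,0.06],0,1]]' |head -4
```

```text
time_s: 12.05
position: [492.5, 120.3, 144.2]
orientation: [-3.097, -0.524, 0.002]
force: [0.7, 0.6, 2.7]
time_s: 12.45
position: [493.0, 120.3, 139.6]
orientation: [3.097, 0.524, 0.0]
force: [-1.0, -0.8, 5.3]
time_s: 12.85
position: [493.1, 120.3, 133.6]
orientation: [3.097, 0.524, 0.001]
force: [-1.4, -0.6, 4.6]
```

```bash
python3 -m jog '[[[0,0,0.02],0,1],[[0,0,0.04],0,1],[[0,0,0.06],0,1],[[0,0,0.06],0,1]]' |head -4
python3 -m jog '[[[0,0,0.01],0,1],[[0,0,0.02],0,1],[[0,0,0.02],0,1]]' |head -4
```

```text
time_s: 13.25
position: [493.1, 120.3, 127.8]
orientation: [3.097, 0.524, 0.001]
force: [-1.9, -0.7, 6.3]
time_s: 13.55
position: [493.2, 120.3, 126.0]
orientation: [3.097, 0.524, 0.001]
force: [-1.7, -0.1, 7.1]
```

```bash
python3 -m jog '[[[0,0,0.01],0,1],[[0,0,0.015],0,1],[[0,0,0.015],0,1]]' |head -4
python3 -m jog '[[[0,0,0.01],0,1],[[0,0,0.015],0,1],[[0,0,0.015],0,1]]' |head -4
```

```text
time_s: 13.85
position: [493.2, 120.3, 124.5]
orientation: [3.097, 0.524, 0.001]
force: [-2.4, -0.2, 6.2]
time_s: 14.15
position: [493.2, 120.3, 123.0]
orientation: [3.097, 0.524, 0.001]
force: [-1.3, -0.6, 6.8]
```

```bash
python3 -m jog '[[[0,0,0.01],0,1],[[0,0,0.015],0,1],[[0,0,0.015],0,1]]' |head -4
python3 -m jog '[[[0,0,0.01],0,1],[[0,0,0.015],0,1],[[0,0,0.015],0,1]]' |head -4
```

```text
time_s: 14.45
position: [493.2, 120.3, 121.6]
orientation: [3.097, 0.524, 0.001]
force: [-2.1, -0.6, 6.7]
time_s: 14.75
position: [493.2, 120.3, 120.1]
orientation: [3.097, 0.524, 0.001]
force: [-1.9, 0.5, 7.6]
```

```bash
python3 -m jog '[[[0,0,0.01],0,1],[[0,0,0.015],0,1],[[0,0,0.015],0,1]]' |head -4
python3 -m jog '[[[0,0,0.01],0,1],[[0,0,0.015],0,1],[[0,0,0.015],0,1]]' |head -4
```

```text
time_s: 15.05
position: [493.2, 120.3, 118.6]
orientation: [3.097, 0.524, 0.001]
force: [-2.4, 0.8, 7.8]
time_s: 15.35
position: [493.3, 120.3, 117.2]
orientation: [3.097, 0.524, 0.001]
force: [-3.1, -0.5, 7.8]
```

```bash
python3 -m jog '[[[0,0,0.01],0,1],[[0,0,0.01],0,1]]' |head -4
python3 -m jog '[[[0,0,0.01],0,1],[[0,0,0.01],0,1]]' |head -4
```

```text
time_s: 15.55
position: [493.2, 120.3, 116.2]
orientation: [3.097, 0.524, 0.001]
force: [-2.4, 0.1, 8.3]
time_s: 15.75
position: [493.4, 120.2, 115.7]
orientation: [3.097, 0.524, 0.001]
force: [-4.2, -0.6, 11.2]
```

Force is climbing at the stop; a little more to be sure.

```bash
python3 -m jog '[[[0,0,0.01],0,1],[[0,0,0.01],0,1]]' |head -4
python3 -m jog '[[[0,0,0.005],0,1],[[0,0,0.005],0,1]]' |head -4
```

```text
time_s: 15.95
position: [493.8, 120.2, 115.4]
orientation: [3.097, 0.524, 0.002]
force: [-4.8, -0.3, 14.8]
time_s: 16.15
position: [494.0, 120.2, 115.3]
orientation: [3.097, 0.524, 0.003]
force: [-5.0, -0.2, 17.5]
```

```bash
python3 -m jog '[[[0,0,-0.2],0,1],[[0,0,-0.6],0,1],[[0,0,-1],0,1],[[0,0,-1],0,1],[[0,0,-1],0,1],[[0,0,-1],0,1],[[0,0,-1],0,1]]' |head -4
python3 - <<'E'
from h import *
f=grab("wrist");g=grab("side")
a=cv2.resize(f["color"][130:380,180:460],(400,360));b=cv2.resize(g["color"][180:350,220:400],(381,360),interpolation=cv2.INTER_CUBIC)
cv2.imwrite("pics/fin.png",np.hstack([a,b])[:,:,::-1])
E
```

```text
time_s: 16.85
position: [491.8, 120.2, 210.9]
orientation: [-3.097, -0.524, 0.006]
force: [0.4, -1.1, 0.3]
```

View pics/fin.png

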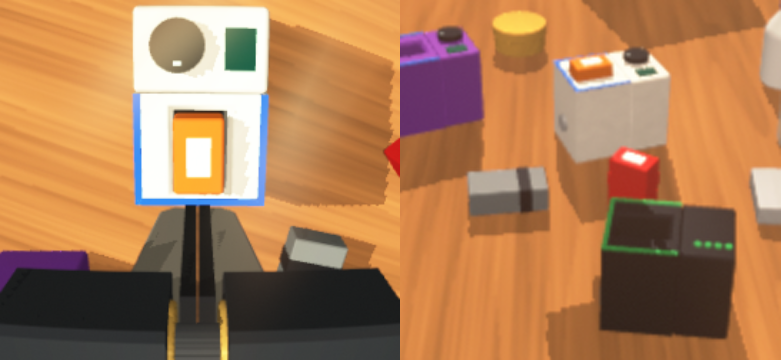

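The pack sits latched low in the white unit (side view, orange at (590,67), about 10 mm out). The charger is empty and the robot is clear.

```bash
python3 -c "
from station import ctrl
print(ctrl.sign_off())"
```

```text
the job is handed in; nothing more can be done
None
```

The orange pack is out of the charger and latched in the white power unit, about 10 mm proud in the last side view; peak press force read about 18 N (limit 25 N), and I handed the job in at about 17 s (limit 72 s).

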